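Scan the hard drive's label at the electronics reuse bench

ROBOT

A 6-joint arm with a two-finger parallel gripper is mounted at the origin on the work surface. World frame = base frame: x ahead of the robot, y to its left, z up, the work surface at z = 0. Lengths are in m, angles in degrees, forces in N, time in s.
With the tool pointing down it reaches from about 0.35 to 0.925 m from the base axis. Payload 6.4 kg.
Tool frame: the origin (TCP) lies at the very end of the fingers, on their centre line; the grasp point (between the pads) lies 19 mm behind it; z points along the fingers, y is the line along which they close (so a half turn about z gives the same grasp; the last joint's range is limited). The gripper opens to 94 mm and grips with 3 to 60 N. Pads are 16 mm wide; open, the fingers measure 119 mm over their backs; the gripper's body (75 mm by 177 mm) begins 78 mm behind the grasp point.
Start: joints at [62.16, 14.043, 89.255, -0, 76.702, -9.975], TCP at [0.199, 0.619, 0.205] pointing down, gripper open.
Joint ranges: [-179.41, 179.41], [-58.25, 129.5], [7.25, 145.43], [-54.29, 234.29], [11.92, 165.04], [-157.13, 157.13]. Speed limits (degrees/s): [147.25, 147.25, 180, 180, 180, 180].

INTERFACE

Orientations are given as [roll, pitch, yaw] about the fixed x, y, z axes, in that order (R = Rz(yaw) Ry(pitch) Rx(roll)).
In Python, from cell import get_obs, camera, finish_job gives the robot as it stands. The module is installed in compiled form; this text tells all that it offers.
- The arm moves only by the tool play_rows, never from a script. Its argument "rows" is a list that holds one entry, the list of rows, each a list of 6 numbers: the shift along the tool's x, y, z scaled (see below), then the turn, a rotation vector about the tool's x, y, z scaled (see below). In form: [[[tx, ty, tz, ax, ay, az], ...]]. A call has 1 to 8 rows; each row shifts and turns the commanded pose from where the row before left it, along the tool's axes as they then stand; what a row does not reach is not made up. The controller multiplies each number of a shift by 50 mm and each number of a turn by 5 degrees. A row lasts 1/10 s, in which the tool goes at most 50 mm and 8.59 degrees, less where a joint would pass 70% of its speed; a pose out of reach is approached as far as the arm can. A call with a number of a shift or a turn outside -1 to 1 is refused whole. A call with a gripper value outside its range is refused whole. "gripper" is the closure, from 0 (fully open) to 1 (shut), set as the call begins (left out, the last holds). The fingers move at their own pace and stop on an object; "grip_force" is the grip in N (left out, the last holds). Time passes only in rows, so rows that do not move let the fingers close. It gives the time, the measured TCP pose, the force, the opening and the grip force at its end, in the units of the state.
- get_obs(): the state, without advancing time (a new reading comes with each control period).
- camera(name): name is "scene" or "top" or "wrist"; returns a dict with "frame" (400x640x3 uint8, red, green, blue), "range_z" (400x640 float32, m along the optical axis (not along the pixel's ray), 0 where there is no reading), "mtx" (3x3 intrinsics, pixels), "origin" and "orientation" of the camera in the world. Camera axes: x right, y down, z forward; pixel columns grow to the right and rows downward; lengths in m; the calibration is good to about 2 mm. The wrist camera is an equidistant fisheye: a pixel r from the principal point sees the ray r / f radians off the axis. A picture is of the moment at which its call begins.
- finish_job(): hands the job in; it is judged then, once.
The state is a dict: "time_s": time; "joint_positions": joint angles; "joint_vel": joint speeds; "tau": joint torques, N m; "position": TCP position; "tool_rot": TCP orientation; "force": force on the tool from outside, world axes, zero at the start; "wrist_torque": the same for the moment, N m; "grip_width": finger opening in m; "grasp_force": force on a finger pad.
Only numpy, scipy, OpenCV 4.12 (cv2) and the standard library are available. Lean on these libraries where they do the work, as an engineer would, in place of code of your own. Each camera call takes 0.05 s, during which the arm holds its last target. There are 200 camera calls.

TASK

Book in the bare hard disk drive: take the hand scanner by its barrel out of its holder and hold it steady for at least a second with its nose pointing straight down at the middle of the drive's barcode label, about 8 cm above it. Then stand the scanner back in its holder, nose down, and let go. Do not shift the drive.

Things in the scene. Friction and masses are not known exactly. Their poses are not given: they have to be found in the camera images.
- scanner_mid (a point): Grey pistol barcode scanner, 110 mm tall, 0.15 to 0.31 kg, nose down. Point: middle of its upright barrel, 55 mm above the nose's flat end (the window) and below the top. z up; it looks along -z on the barrel's axis. Barrel 46 (x) by 40 mm (y): grip across y from above, best 20 mm above this point. Nose 60 x 52 mm, 24 high. Handle, 28 wide, sticks out along -x to 105 mm, below the top.
- drive_label (a point): Middle of the barcode label (60 x 36 mm white paper, black bars) on top of the bare hard drive, 27 mm above the bench; z up. The drive: loose flat aluminium block, 147 (x) x 101 (y) x 26 mm, round steel disc on top; the label is 34 mm along +x from its middle. A white router with aerials and a black power brick nearby have labels too; none of these is higher than 45 mm.
- holder_in (a point): The scanner's holder: black shallow open pocket fixed to the bench. Point: middle of the pocket's floor, 5 mm above the bench; z up. Inside 86 mm (x) by 78 mm (y); 5 mm walls rise 13 mm above the floor. The nose has 13 mm to spare on each side when the scanner's x lies along the holder's; the scanner starts within 9 degrees of that.
Not all that is in view belongs to the job. What is shaped like the part that bears scanner_mid but blue or pink is not meant.

How it is judged (in metres and radians):
On the way:
1. the gripped scanner is still for 1 s, label middle within 18 mm (x and y) of its axis and 40 to 130 mm below its nose, square within 12 degrees, drive shifted under 20 mm (x of drive_label in the frame of scanner_mid between -0.018 and 0.018 m and y of drive_label in the frame of scanner_mid between -0.018 and 0.018 m and z of drive_label in the frame of scanner_mid between -0.185 and -0.095 m and angle between the z axis of scanner_mid and the z axis of drive_label, either way round below 0.21 rad and linear speed of scanner below 0.03 m/s and angular speed of scanner below 0.3 rad/s and contact force between the fingers and scanner above 0.5 N and distance of drive_label from where it was at the start of the episode below 0.02 m), for 1 s.
At the end, for the whole second after the job is handed in: The scanner stands released and still in its holder on its nose: its middle within 25 mm sideways of the pocket's middle and 45 to 62 mm above the pocket's floor, upright within 7 degrees; the drive's label is within 20 mm of where it started (horizontal distance between scanner_mid and holder_in below 0.025 m and z of scanner_mid in the frame of holder_in between 0.045 and 0.062 m and angle between scanner_mid's own z axis and vertical below 0.12 rad and linear speed of scanner below 0.02 m/s and distance of drive_label from where it was at the start of the episode below 0.02 m); the robot touches nothing.
It also fails if it takes over 54 s, if anything falls off the work surface, if the arm or the gripper's body presses on something with over 40 N, if the wrist force passes 120 N, or if a joint passes its speed limit or range.

## Working session

There is one attempt and no reset: what is moved stays moved. The work goes in short steps, Python scripts to look and compute and a tool call to move; the robot and the scene stay as the last step left them, time stands still between calls to the robot, and variables do not carry over. Pictures are saved under pics/ and viewed, at most 10 in all, crops included, and the job is handed in when it is done.

Besides the shell and the picture viewer there is one more tool, called after "Request:" in YAML: its name, and indented under it one key for each argument. play_rows: Moves the arm, as the interface text tells. Shifts and turns lie within -1 to 1; 1 stands for 50 mm of shift or 5 degrees of turn. Its arguments: {"type":"object","properties":{"rows":{"type":"array","items":{"type":"array","items":{"type":"array","items":{"type":"number","minimum":-1,"maximum":1}}}},"gripper":{"type":"number"},"grip_force":{"type":"number"}},"required":["rows"]}

```bash
mkdir -p pics
cat > h.py <<'E'
import numpy as np, cv2
from cell import get_obs, camera
from scipy.spatial.transform import Rotation as R
def rot(o):
    o=np.array(o,float)
    return o if o.shape==(3,3) else (R.from_quat(o).as_matrix() if o.size==4 else R.from_euler('xyz',o,degrees=True).as_matrix())
def cloud(c):
    z=c['range_z'];K=np.array(c['mtx']);v,u=np.indices(z.shape)
    p=np.stack([(u-K[0,2])/K[0,0]*z,(v-K[1,2])/K[1,1]*z,z],-1)
    return p@rot(c['orientation']).T+np.array(c['origin'])
def save(c,n): cv2.imwrite('pics/'+n,c['frame'][...,::-1])
E
python3 - <<'E'
from h import *
for n in('scene','top'):
    c=camera(n);save(c,n+'.png');np.save(n+'.npy',c,allow_pickle=True);print(n,c['origin'],c['orientation'],c['mtx'])
print(get_obs())
E
```

```text
scene [ 0.99485447 -0.24511351  0.96139404] [-146.03615311    0.52588049   61.15056236] [[424.07137965   0.         316.50230932]
 [  0.         424.07137965 202.65415007]
 [  0.           0.           1.        ]]
top [0.38720005 0.03736286 1.32154537] [-1.76333158e+02  8.44917414e-02 -9.10358557e+01] [[454.77421602   0.         313.84553487]
 [  0.         454.77421602 200.46816125]
 [  0.           0.           1.        ]]
{'time_s': 0.1, 'joint_positions': array([ 6.21602077e+01,  1.40775489e+01,  8.93152992e+01, -1.00222871e-04,
        7.66999177e+01, -9.97475490e+00]), 'joint_vel': array([ 0.06995717,  0.00279976, -0.1604538 ,  0.05577179,  0.06727659,
       -0.0528946 ]), 'tau': array([-1.64314366e-03, -4.16920459e+01, -3.15523374e+01,  6.86254352e-02,
        3.10242455e-02, -7.65076493e-05]), 'position': array([0.19915223, 0.6182028 , 0.20450886]), 'tool_rot': array([-1.79908619e+02, -1.59723427e-02,  1.62134973e+02]), 'force': array([-0.23083037,  0.50725166, -0.74548731]), 'wrist_torque': array([-0.01270864,  0.02580037, -0.02305905]), 'grasp_force': 0.0, 'grip_width': 0.0940349928989884}
```

View pics/scene.png

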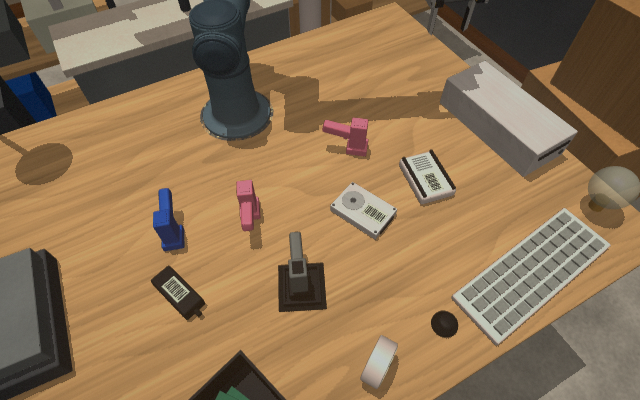

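View pics/top.png

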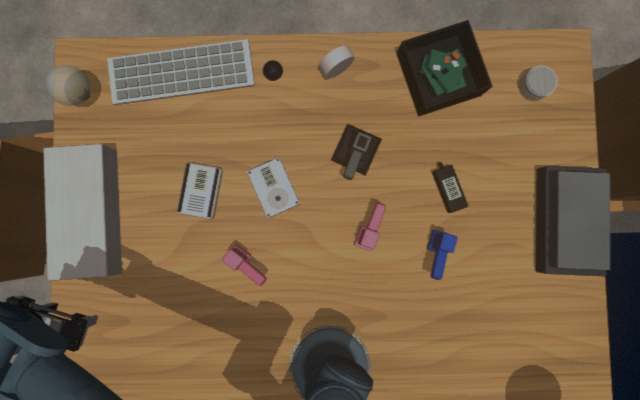

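The scene view shows the grey scanner in its black holder at (300,270), with the drive at (363,210). In the top view the holder and barrel are at about (357,148), with the handle toward the robot. The drive is at (273,187) with its label at (267,175), and the router at (200,190) and power brick at (450,187) are decoys.

Run:
```python
from h import *
def rect(P):
    r=cv2.minAreaRect((P[:,:2]*1000).astype(np.float32)); return np.round(r[0],1),np.round(r[1],1),round(r[2],1)
for n in('top','scene'):
    c=np.load(n+'.npy',allow_pickle=True).item();W=cloud(c);f=c['frame'].astype(int);z=W[...,2]
    hsv=cv2.cvtColor(c['frame'],cv2.COLOR_RGB2HSV).astype(int)
    if n=='top': sub=np.s_[110:190,320:400]; ds=np.s_[150:225,240:305]
    else: sub=np.s_[225:320,265:335]; ds=np.s_[175:245,325:402]
    w=W[sub].reshape(-1,3);
    print(n,'heights',np.histogram(w[:,2],np.arange(-.01,.14,.01))[0])
    for a,b in((.108,.125),(.04,.125),(.012,.03)):
        P=w[(w[:,2]>a)&(w[:,2]<b)]; print(a,b,len(P),P.mean(0).round(4),rect(P))
    # holder dark
    m=(hsv[sub][...,2]<75); P=W[sub][m]; P=P[P[:,2]<.03]; print('dark',len(P),rect(P))
    d=W[ds];P=d[(d[...,2]>.015)&(d[...,2]<.045)];print('drive',len(P),np.median(P[:,2]),rect(P))
    b=(hsv[ds][...,2]<90)&(d[...,2]>.018); k=cv2.morphologyEx(b.astype(np.uint8),cv2.MORPH_CLOSE,np.ones((5,5)))
    nn,l,s,ce=cv2.connectedComponentsWithStats(k)
    for i in range(1,nn):
        if s[i,4]>25: print('bars',s[i],ce[i],rect(d[l==i]))
c=np.load('top.npy',allow_pickle=True).item()['frame'][...,::-1]
cv2.imwrite('pics/crop.png',np.hstack([cv2.resize(c[110:210,320:400],None,fx=5,fy=5),cv2.resize(c[135:235,240:320],None,fx=5,fy=5)]))
```

```text
top heights [2713 2785  171   94   22    1    5    2    8  101  189   53  229    4
    0]
0.108 0.125 252 [ 0.6198 -0.0921  0.1144] (array([620.6, -92.6]), array([40. , 45.8]), 67.0)
0.04 0.125 592 [ 0.5885 -0.0786  0.1015] (array([583.3, -76.8]), array([ 40. , 126.8]), 67.0)
0.012 0.03 239 [ 0.6183 -0.0839  0.02  ] (array([615.5, -85.6]), array([ 89.2, 106.5]), 64.6)
dark 980 (array([620.1, -88.2]), array([109.3, 118.7]), 64.9)
drive 1807 0.026289198982911488 (array([512., 156.]), array([149.8, 101. ]), 22.8)
scene heights [1295 3857  311  190   79   29   30   30   31   63  270   84  355    1
    0]
0.108 0.125 364 [ 0.622  -0.0965  0.1155] (array([620.6, -95.7]), array([39.7, 46. ]), 67.9)
0.04 0.125 893 [ 0.6041 -0.0888  0.0988] (array([585.6, -80.3]), array([ 40. , 123.2]), 66.2)
0.012 0.03 473 [ 0.6318 -0.0963  0.0207] (array([619.2, -89.9]), array([87.5, 98.7]), 64.5)
dark 1570 (array([620. , -89.8]), array([110.7, 119.8]), 65.3)
drive 1929 0.026936513553618036 (array([512. , 152.7]), array([150.7, 104.2]), 22.4)
bars [ 41  32  19  15 111] [49.62162162 38.57657658] (array([770.4, -24. ]), array([ 47.9, 628.3]), 49.8)
```

View pics/crop.png

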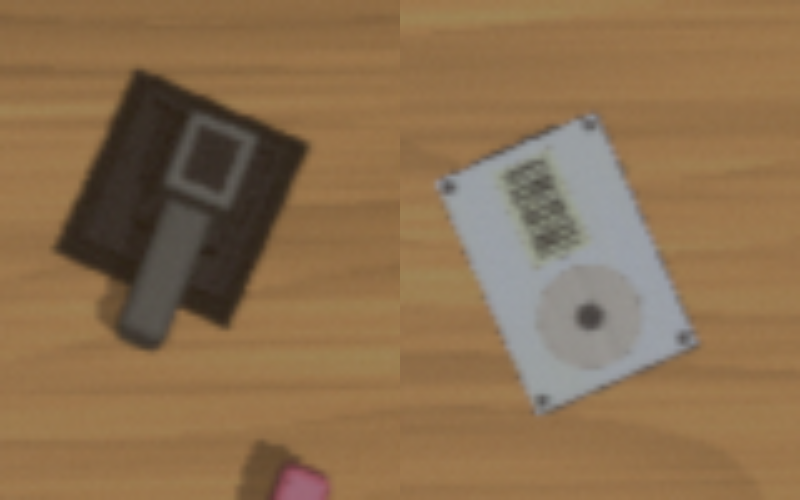

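The crop shows the barrel in the holder at (210,155), with the handle toward (150,320). The drive is on the right with its label at (545,210) and its disc at (590,315).

Measured positions:
- **Scanner:** (0.6206, -0.094), yaw about -23°.
- **Label:** about (0.543, 0.168), on the side away from the disc.

Sizes and heights match what was given, so I'm moving over the scanner.

Request:
play_rows:
  rows:
    - [[0,0,0,0,0,1],[-0.66,-0.49,0,0,0,0],[-0.66,-0.49,0,0,0,0],[-0.66,-0.49,0,0,0,0],[-0.66,-0.49,0,0,0,0],[-0.66,-0.49,0,0,0,0],[-0.66,-0.49,0,0,0,0],[-0.66,-0.49,0,0,0,0]]
  gripper: 0

```text
time_s: 0.9
position: [0.3459, 0.3693, 0.2051]
tool_rot: [-180.0, -0.0, 157.2]
force: [0.1, 0.0, -0.0]
grip_width: 0.0941
grasp_force: 0.0
```

Request:
play_rows:
  rows:
    - [[-0.66,-0.49,0,0,0,0],[-0.66,-0.49,0,0,0,0],[-0.66,-0.49,0,0,0,0],[-0.66,-0.49,0,0,0,0],[-0.66,-0.49,0,0,0,0],[-0.66,-0.49,0,0,0,0],[-0.66,-0.49,0,0,0,0],[-0.66,-0.49,0,0,0,0]]

```text
time_s: 1.7
position: [0.513, 0.0861, 0.2051]
tool_rot: [-180.0, -0.0, 157.1]
force: [0.7, 0.1, 1.1]
grip_width: 0.0944
grasp_force: 0.0
```

Request:
play_rows:
  rows:
    - [[-0.66,-0.49,0,0,0,0],[-0.66,-0.49,0,0,0,0],[-0.66,-0.49,0,0,0,0],[-0.66,-0.49,0,0,0,0],[-0.66,-0.49,0,0,0,0],[0,0,0,0,0,0],[0,0,0,0,0,0]]

```text
time_s: 2.4
position: [0.6168, -0.0896, 0.2046]
tool_rot: [180.0, -0.1, 157.1]
force: [-0.1, 0.5, -0.4]
grip_width: 0.0938
grasp_force: 0.0
```

```bash
cat >> h.py <<'E'
def go(x,y,z,yaw):
    o=get_obs();Rt=rot(o['tool_rot']);p=o['position']
    print('p',p.round(4),o['tool_rot'].round(2),'rows shift',(Rt.T@(np.array([x,y,z])-p)/.05).round(2),
     'turn',(np.degrees((R.from_matrix(Rt).inv()*R.from_euler('xyz',[180,0,yaw],degrees=True)).as_rotvec())/5).round(2), 't',o['time_s'],o['force'].round(1))
E
python3 - <<'E'
from h import *
go(.6206,-.094,.061,157)
c=camera('wrist');save(c,'w1.png');print(c['origin'],c['orientation'],c['mtx'][0])
z=c['range_z'];K=c['mtx'];v,u=np.indices(z.shape)
dx=u-K[0][2];dy=v-K[1][2];r=np.hypot(dx,dy)+1e-9;th=r/K[0][0]
t=np.tan(np.minimum(th,1.4));p=np.stack([dx/r*t*z,dy/r*t*z,z],-1)
W=p@rot(c['orientation']).T+np.array(c['origin'])
P=W[(th<1.2)&(z>0)&(W[...,2]>.108)&(W[...,2]<.122)&(np.hypot(W[...,0]-.62,W[...,1]+.094)<.05)]
print(len(P),cv2.minAreaRect((P[:,:2]*1000).astype(np.float32)))
E
```

```text
p [ 0.6168 -0.0896  0.2046] [ 1.7999e+02 -1.0000e-01  1.5706e+02] rows shift [-0.11 -0.05  2.87] turn [ 0.   -0.02  0.01] t 2.4 [-0.1  0.5 -0.4]
[ 0.54869101 -0.06202822  0.38358774] [ 1.65161411e+02 -1.48376618e-02  6.70918677e+01] [309.70691629   0.         322.38593817]
2099 ((620.9467163085938, -97.19816589355469), (40.00000762939453, 45.59599685668945), 65.7628402709961)
```

View pics/w1.png

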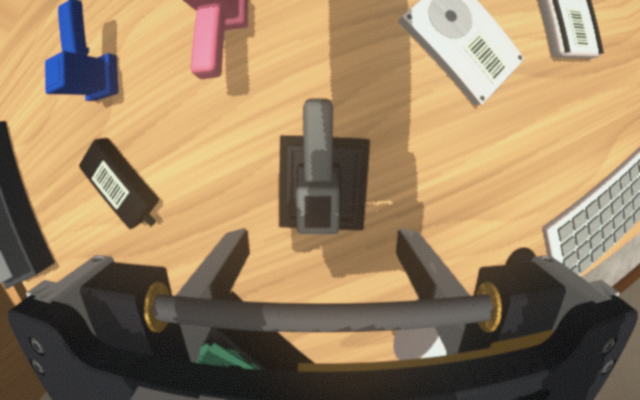

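The wrist view shows the grey scanner centred between the fingers at (318,205). The barrel measures (0.621, -0.096). Next I descend and grip.

Request:
play_rows:
  rows:
    - [[-0.12,-0.08,0.4,0,0,0.1],[0,0,0.5,0,0,0],[0,0,0.5,0,0,0],[0,0,0.5,0,0,0],[0,0,0.5,0,0,0],[0,0,0.47,0,0,0],[0,0,0,0,0,0],[0,0,0,0,0,0]]

```text
time_s: 3.25
position: [0.6208, -0.0942, 0.0623]
tool_rot: [180.0, -0.0, 156.7]
force: [-0.2, 0.2, 0.9]
grip_width: 0.0937
grasp_force: 0.0
```

Request:
play_rows:
  rows:
    - [[0,0,0,0,0,0],[0,0,0,0,0,0],[0,0,0,0,0,0],[0,0,0,0,0,0],[0,0,0,0,0,0],[0,0,0,0,0,0],[0,0,0,0,0,0],[0,0,0,0,0,0]]
  gripper: 1
  grip_force: 35

```text
time_s: 4.05
position: [0.6211, -0.0954, 0.0619]
tool_rot: [-180.0, -0.0, 156.6]
force: [0.6, -0.8, 0.1]
grip_width: 0.0399
grasp_force: 35.0
```

Gripped at 40 mm. Now lift gently, then carry it to the label.

Request:
play_rows:
  rows:
    - [[0,0,-0.1,0,0,0],[0,0,-0.3,0,0,0],[0,0,-0.4,0,0,0],[0,0,-0.4,0,0,0],[0,0,-0.4,0,0,0],[0,0,-0.3,0,0,0],[0,0,-0.1,0,0,0],[0,0,0,0,0,0]]

```text
time_s: 4.85
position: [0.6215, -0.0954, 0.1629]
tool_rot: [180.0, 0.1, 156.6]
force: [0.5, 0.5, -3.3]
grip_width: 0.0398
grasp_force: 35.0
```

Request:
play_rows:
  rows:
    - [[0.1,0.12,0,0,0,0],[0.2,0.24,0,0,0,0],[0.3,0.36,0,0,0,0],[0.3,0.36,0,0,0,0],[0.3,0.36,0,0,0,0],[0.3,0.36,0,0,0,0],[0.3,0.36,0,0,0,0],[0.3,0.36,0,0,0,0]]

```text
time_s: 5.65
position: [0.5731, 0.0641, 0.1609]
tool_rot: [-180.0, -0.1, 156.7]
force: [-0.0, -0.3, -2.6]
grip_width: 0.0394
grasp_force: 35.0
```

Request:
play_rows:
  rows:
    - [[0.3,0.36,0,0,0,0],[0.3,0.36,0,0,0,0],[0.3,0.36,0,0,0,0],[0.3,0.36,0,0,0,0],[0.2,0.24,0,0,0,0],[0.1,0.12,0,0,0,0],[0,0,0,0,0,0],[0,0,0,0,0,0]]

```text
time_s: 6.45
position: [0.5416, 0.174, 0.1618]
tool_rot: [-180.0, 0.0, 156.6]
force: [-0.3, -1.0, -3.7]
grip_width: 0.0398
grasp_force: 35.0
```

Run:
```python
from h import *
go(.543,.168,.164,156.5)
c=camera('scene');save(c,'s2.png');W=cloud(c)
t=camera('top');save(t,'t2.png');V=cloud(t)
o=get_obs();print(o['grasp_force'],o['grip_width'])
# scanner nose points below gripper
for A,n in((W,'scene'),(V,'top')):
    m=(A[...,2]>.095)&(A[...,2]<.14)&(np.hypot(A[...,0]-.54,A[...,1]-.168)<.12);P=A[m];print(n,len(P),P.min(0),P.max(0))
    d=A[(A[...,2]>.015)&(A[...,2]<.04)&(np.hypot(A[...,0]-.512,A[...,1]-.155)<.1)]
    print(cv2.minAreaRect((d[:,:2]*1000).astype(np.float32)))
```

```text
p [0.5416 0.174  0.1618] [-179.98    0.    156.63] rows shift [-0.07 -0.1  -0.04] turn [-0.    0.    0.03] t 6.45 [-0.3 -1.  -3.7]
34.99529421329498 0.039814282273788706
scene 294 [0.50326243 0.13952337 0.10384029] [0.57847449 0.1970244  0.13994486]
((512.0106811523438, 152.46435546875), (151.0599365234375, 105.37503814697266), 21.70115089416504)
top 2 [0.52610472 0.21018752 0.12782843] [0.52894045 0.21039103 0.1293936 ]
((509.52813720703125, 115.76126098632812), (74.4572982788086, 164.89065551757812), 84.2444076538086)
```

View pics/s2.png

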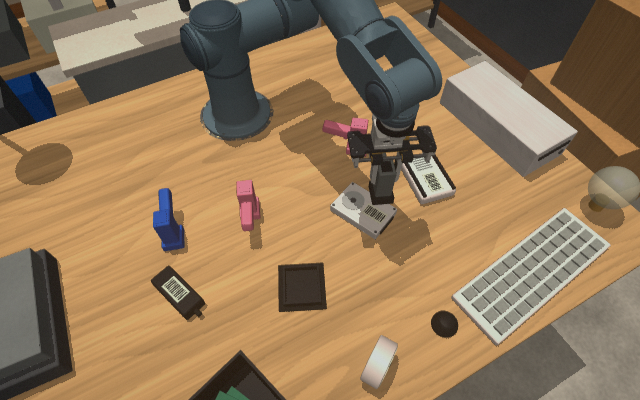

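The scene view shows the upright scanner over the drive at (383,180), label at (374,214), and the empty holder at (302,287). I'll cast rays to the label bars and the pocket as a check.

Run:
```python
from h import *
f=np.load('scene.npy',allow_pickle=True).item();K=np.array(f['mtx']);Rc=rot(f['orientation']);o=np.array(f['origin'])
def ray(u,v,h):
    d=Rc@np.array([(u-K[0,2])/K[0,0],(v-K[1,2])/K[1,1],1]);return (o+d*(h-o[2])/d[2]).round(4)
img=f['frame'];g=cv2.cvtColor(img,cv2.COLOR_RGB2GRAY)
W=cloud(f);roi=np.zeros_like(g);roi[203:228,358:392]=1
m=((g<110)&(roi>0)).astype(np.uint8);m=cv2.morphologyEx(m,cv2.MORPH_CLOSE,np.ones((5,5)))
n,l,s,c=cv2.connectedComponentsWithStats(m);i=1+s[1:,4].argmax();print(s[i],c[i],ray(*c[i],.027))
g2=cv2.cvtColor(cv2.imread('pics/s2.png'),cv2.COLOR_BGR2GRAY);m=np.zeros_like(g2);m[255:320,268:336]=(g2<70)[255:320,268:336]
r=cv2.minAreaRect(np.argwhere(m)[:,::-1].astype(np.float32));print(r,ray(*r[0],.015))
P=np.array([ray(*q[::-1],.012)[:2] for q in np.argwhere(m)]);print(cv2.minAreaRect((P*1000).astype(np.float32)))
```

```text
[365 206  27  22 220] [378.49090909 216.17272727] [0.555  0.1712 0.027 ]
((301.3323669433594, 287.0666809082031), (46.3814811706543, 47.32280349731445), 86.72950744628906) [ 0.6263 -0.0931  0.015 ]
((623.425537109375, -91.57147216796875), (109.90982055664062, 118.34793853759766), 65.02841186523438)
```

Request:
play_rows:
  rows:
    - [[-0.07,-0.08,-0.03,0,0,0],[0,0,0,0,0,0],[0,0,0,0,0,0],[0,0,0,0,0,0],[0,0,0,0,0,0],[0,0,0,0,0,0],[0,0,0,0,0,0],[0,0,0,0,0,0]]

```text
time_s: 7.35
position: [0.5431, 0.1694, 0.1634]
tool_rot: [-180.0, -0.0, 156.6]
force: [0.7, -0.7, -3.1]
grip_width: 0.0402
grasp_force: 35.0
```

The ROI caught the drive's edge in that mask. The clean bar blob found earlier, at (374.6,213.6), casts to about (0.545, 0.168), which agrees with the drive geometry. Now hold.

Request:
play_rows:
  rows:
    - [[0,0,0,0,0,0],[0,0,0,0,0,0],[0,0,0,0,0,0],[0,0,0,0,0,0],[0,0,0,0,0,0],[0,0,0,0,0,0],[0,0,0,0,0,0],[0,0,0,0,0,0]]

```text
time_s: 8.15
position: [0.5432, 0.1693, 0.1635]
tool_rot: [180.0, 0.0, 156.6]
force: [0.5, 0.1, -3.5]
grip_width: 0.0399
grasp_force: 35.0
```

Request:
play_rows:
  rows:
    - [[0,0,0,0,0,0],[0,0,0,0,0,0],[0,0,0,0,0,0],[0,0,0,0,0,0],[0,0,0,0,0,0],[0,0,0,0,0,0],[0,0,0,0,0,0],[0,0,0,0,0,0]]

```text
time_s: 8.95
position: [0.5432, 0.1693, 0.1634]
tool_rot: [180.0, -0.0, 156.6]
force: [-0.1, 1.1, -3.1]
grip_width: 0.0399
grasp_force: 35.0
```

Run:
```python
from h import *
go(.6215,-.0935,.164,156.3)
```

```text
p [0.5432 0.1693 0.1634] [180.    -0.   156.63] rows shift [-3.52 -4.2  -0.01] turn [ 0.   -0.    0.07] t 8.95 [-0.1  1.1 -3.1]
```

Request:
play_rows:
  rows:
    - [[-0.1,-0.12,0,0,0,0],[-0.22,-0.24,0,0,0,0],[-0.3,-0.36,0,0,0,0],[-0.3,-0.36,0,0,0,0],[-0.3,-0.36,0,0,0,0],[-0.3,-0.36,0,0,0,0],[-0.3,-0.36,0,0,0,0],[-0.3,-0.36,0,0,0,0]]

```text
time_s: 9.75
position: [0.5909, 0.0092, 0.1635]
tool_rot: [-180.0, 0.0, 156.6]
force: [0.6, -0.2, -3.0]
grip_width: 0.0398
grasp_force: 35.0
```

Request:
play_rows:
  rows:
    - [[-0.3,-0.36,0,0,0,0],[-0.3,-0.36,0,0,0,0],[-0.3,-0.36,0,0,0,0],[-0.3,-0.36,0,0,0,0],[-0.2,-0.2,0,0,0,0],[-0.3,-0.4,0,0,0,0],[0,0,0,0,0,0],[0,0,0,0,0,0]]

```text
time_s: 10.55
position: [0.6279, -0.1162, 0.1632]
tool_rot: [180.0, -0.0, 156.6]
force: [0.5, -0.4, -3.4]
grip_width: 0.04
grasp_force: 35.0
```

Run:
```python
from h import *
go(.6215,-.0935,.063,156.3)
```

```text
p [ 0.6279 -0.1162  0.1632] [ 1.7998e+02 -4.0000e-02  1.5657e+02] rows shift [0.3  0.37 2.01] turn [ 0.   -0.01  0.05] t 10.55 [ 0.5 -0.4 -3.4]
```

Request:
play_rows:
  rows:
    - [[0.15,0.18,0,0,0,0],[0.15,0.19,0,0,0,0],[0,0,0.3,0,0,0],[0,0,0.4,0,0,0],[0,0,0.4,0,0,0],[0,0,0.3,0,0,0],[0,0,0.2,0,0,0],[0,0,0.1,0,0,0]]

```text
time_s: 11.35
position: [0.621, -0.0924, 0.077]
tool_rot: [-180.0, -0.1, 156.7]
force: [-0.0, 0.1, -3.7]
grip_width: 0.0402
grasp_force: 35.0
```

Request:
play_rows:
  rows:
    - [[0,0,0.1,0,0,0],[0,0,0.1,0,0,0],[0,0,0.06,0,0,0],[0,0,0,0,0,0],[0,0,0,0,0,0]]

```text
time_s: 11.85
position: [0.6219, -0.0929, 0.0658]
tool_rot: [180.0, 0.0, 156.6]
force: [-0.6, -0.0, -2.3]
grip_width: 0.0393
grasp_force: 35.0
```

Request:
play_rows:
  rows:
    - [[0,0,0.03,0,0,0],[0,0,0.03,0,0,0],[0,0,0,0,0,0],[0,0,0,0,0,0]]

```text
time_s: 12.25
position: [0.6216, -0.0928, 0.0624]
tool_rot: [-180.0, -0.0, 156.6]
force: [-0.6, -0.6, -1.9]
grip_width: 0.0398
grasp_force: 35.0
```

Request:
play_rows:
  rows:
    - [[0,0,0.02,0,0,0],[0,0,0,0,0,0],[0,0,0,0,0,0]]

```text
time_s: 12.55
position: [0.6219, -0.0929, 0.0619]
tool_rot: [180.0, 0.0, 156.6]
force: [-0.7, 0.1, 0.3]
grip_width: 0.0396
grasp_force: 35.0
```

Request:
play_rows:
  rows:
    - [[0,0,0,0,0,0],[0,0,0,0,0,0],[0,0,0,0,0,0],[0,0,0,0,0,0],[0,0,0,0,0,0],[0,0,0,0,0,0],[0,0,0,0,0,0],[0,0,0,0,0,0]]
  gripper: 0

```text
time_s: 13.35
position: [0.6217, -0.0928, 0.0615]
tool_rot: [180.0, 0.0, 156.6]
force: [0.2, -0.6, -0.1]
grip_width: 0.0936
grasp_force: 0.0
```

Request:
play_rows:
  rows:
    - [[0,0,-0.3,0,0,0],[0,0,-0.4,0,0,0],[0,0,-0.5,0,0,0],[0,0,-0.5,0,0,0],[0,0,-0.5,0,0,0],[0,0,-0.5,0,0,0],[0,0,-0.3,0,0,0],[0,0,0,0,0,0]]

```text
time_s: 14.15
position: [0.6232, -0.0933, 0.2151]
tool_rot: [180.0, 0.3, 156.6]
force: [0.5, -0.5, 0.1]
grip_width: 0.0944
grasp_force: 0.0
```

Run:
```python
from h import *
c=camera('scene');save(c,'s3.png');W=cloud(c)
P=W[(W[...,2]>.106)&(W[...,2]<.125)&(np.hypot(W[...,0]-.62,W[...,1]+.094)<.05)]
print(len(P),P[:,2].min(),P[:,2].max(),np.median(P[:,2]),cv2.minAreaRect((P[:,:2]*1000).astype(np.float32)))
d=W[(W[...,2]>.015)&(W[...,2]<.045)&(np.hypot(W[...,0]-.512,W[...,1]-.155)<.1)]
print(cv2.minAreaRect((d[:,:2]*1000).astype(np.float32)));go(0,0,0,0)
```

```text
363 0.10689140150022003 0.12000428691886134 0.11556702381438533 ((621.9697875976562, -92.4371109008789), (39.48710250854492, 45.660884857177734), 63.87959671020508)
((511.4213562011719, 154.0829315185547), (150.28477478027344, 103.42605590820312), 22.18525505065918)
p [ 0.6222 -0.0929  0.2127] [1.7999e+02 1.3000e-01 1.5664e+02] rows shift [12.17 -3.23  4.23] turn [ 0.04  0.   31.33] t 14.2 [-0.1  0.1 -1. ]
```

View pics/s3.png

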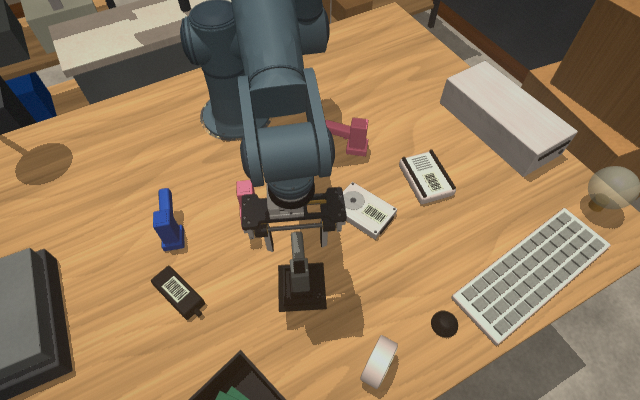

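The scanner stands upright in its holder at (300,270), top at 0.1156 m, with the gripper clear above it. The drive has not moved. Handing in.

```bash
python3 -c "
from cell import finish_job
print(finish_job())"
```

```text
the job is handed in; nothing more can be done
None
```

The job is handed in: I held the scanner still about 8 cm above the drive's label for over 1.5 s, then stood it back in its holder and released it; the drive did not move by camera measurement, and no verdict was returned.

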